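Set the dust extractor's speed dial and start it

ROBOT

A 6-joint arm with a two-finger parallel gripper is mounted at the origin on the work surface; the furniture and walls round the work are solid. World frame = base frame: x ahead of the robot, y to its left, z up, the work surface at z = 0. Lengths are in m, angles in degrees, forces in N, time in s.
With the tool pointing down it reaches from about 0.375 to 0.925 m from the base axis. Payload 5.7 kg.
Tool frame: the origin (TCP) lies where the fingers leave the gripper's body, on its centre line; the fingertips stand 73 mm ahead of it and the grasp point (between the pads) lies hold_point_z ahead of it (hold_point_z is the distance from the TCP to the grasp point, in m); z points along the fingers, x is the direction in which the jaws open and shut, and the axes are right-handed (so a half turn about z gives the same grasp; the last joint's range is limited). The gripper opens to 85 mm and grips with 20 to 120 N. Pads are 22 mm wide; open, the fingers measure 114 mm over their backs; the gripper's body (76 mm by 85 mm) begins 54 mm behind the grasp point. The pads swing forward as they close: fully open they stand 13 mm farther back than shut.
Start: joints at [-75.292, 20.558, 86.54, -0, 72.909, -6.595], TCP at [0.218, -0.559, 0.304] pointing down, gripper open.
Joint ranges: [-170.27, 170.27], [-57.76, 135], [12.27, 136.19], [-55.21, 235.2], [11.17, 155.16], [-170.74, 170.74]. Speed limits (degrees/s): [136.94, 136.94, 180, 180, 180, 180].

INTERFACE

Orientations are given as a 3x3 rotation matrix whose columns are the frame's x, y, z axes.
In Python, from rig import * gives the robot as it stands.
- The arm moves only by the tool step_arm, never from a script. Its arguments are lists of equal length, an entry for each row: "delta_pos": the shift along the tool's x, y, z in cm, a list of three; "roll": the turn about the tool's z in rad. In form: {"delta_pos": [[dx, dy, dz], ...], "roll": [roll, ...]}. A call has 1 to 20 rows; each row is the pose to reach, as a shift and turn from the pose commanded when the call began, along the tool's axes at that moment; what a row does not reach only later rows make up. A row lasts 1/10 s, in which the tool goes at most 50 mm and 8.59 degrees, less where a joint would pass 70% of its speed; a pose out of reach is approached as far as the arm can. A call with a gripper value outside its range is refused whole. "claw" is the opening, from -1 (shut) to 1 (fully open), so that 0 is half open, set as the call begins (left out, the last holds). The fingers move at their own pace and stop on an object; the grip force is fixed at half the most. Time passes only in rows, so rows that repeat a pose let the fingers close. It gives the time, the measured TCP pose, the force and the opening at its end, in the units of the state.
- read_state(): the state, without advancing time (a new reading comes with each control period).
- grab_frame(name): name is "side" or "top"; returns (picture, depth): 400x640x3 uint8, red, green, blue; 400x640 float32, m along the optical axis (not along the pixel's ray), 0 where there is no reading.
- camera_params(name): a dict with "fx", "fy", "cx", "cy" (pixels), "world_from_camera" (4x4, takes a point from camera to world coordinates). Camera axes: x right, y up, looking along -z (the intrinsics and any distortion apply to the point x, -y, -z); pixel columns grow to the right and rows downward; lengths in m; the calibration is good to about 2 mm. A picture is of the moment at which its call begins. camera_params takes no time and is no camera call.
- hand_in(): hands the job in, once; it reports no verdict.
Trained networks look in the newest picture that a camera, given by its name, has taken for a name from the list of things; names that differ only in an ending like _2 or _b are one class to them, and where a whole thing is asked for, a point or a joint stands for the part that bears it (a point fixed in the world has none). Each returns a list of dicts, best first, with "confidence" (0 to 1); they miss things now and then, are a little off and sometimes report something else, mostly with a low value. They report only what shows in the picture. A call takes as long as a camera call.
- find_in(camera, label): "position" ([x, y, z] in m, in world coordinates, good to about 4 mm: the middle of the surface that is visible of it).
- place_of(camera, label): "position" ([x, y, z] in m, in world coordinates, good to about 4 mm: a listed point, or the origin of a listed thing).
The state is a dict: "clock": time; "joint_pos": joint angles; "joint_vel": joint speeds; "tau": joint torques, N m; "eef_pos": TCP position; "eef_rot": TCP orientation; "ft_force": force on the tool from outside, world axes, zero at the start; "moment": the same for the moment, N m; "gripper_width": finger opening in m.
Only numpy, scipy, OpenCV 4.12 (cv2) and the standard library are available. Lean on these libraries where they do the work, as an engineer would, in place of code of your own. Each camera call takes 0.05 s, during which the arm holds its last target. There are 200 camera calls.

TASK

Set the dust extractor to medium and start it: with a fingertip resting lightly on the big knurled dial of the control box, drag it round until its white line clicks in at the middle one of the five marks, take the finger off, and then push the start button right down and let it go. Do not push the button before the dial is set, and leave the things lying round the box where they are.

Things in the scene. Friction and masses are not known exactly. Their poses are not given: they have to be found in the camera images.
- control_box: Grey control box with an aluminium top panel, fixed to the bench; 160 (its x) x 230 (its y) x 60 mm high. Origin at the centre of its underside, z up. The big dial is at the left (+y) of its top, the start button at the right (-y), the five marks of the scale on the panel on the far (+x) side of the dial.
- dial_centre (a point): Point fixed to the box on the dial's vertical axis, at the level of its top face (76 mm above the bench; box frame -12, +45, 76 mm). Flat black disc, knurled rim and face, 102 mm across (too wide to grip), top 16 mm above the panel; ribbed ring 26 to 48 mm from the axis, friction on a finger about 0.6. Sprung: sinks straight down under the finger, 1.5 N at first, then 1.5 N/mm, 5 mm at most.
- speed_dial (a joint): Dial angle in rad, growing clockwise seen from above. A click (detent) every 30 degrees: 0, 0.524, 1.047 (middle mark), 1.571, 2.094 for the five marks, left to right, shortest mark first. Starts below the middle, at the first or second mark (seldom poised between them). Leaving a click takes about 0.045 N m (1.2 N along the face at 38 mm); past half way it is drawn into the next one. Stops 0.25 rad past the end marks.
- dial_index (a point): Outer end of the white line on the dial's face, 48 mm from the axis; turns with the dial. From above, in the box frame, it lies 60 degrees counter-clockwise from +x at the first mark and straight to +x of the axis (away from the robot) at the middle mark. The marks are black bars 4 mm wide, 6 to 18 mm long, on the panel just outside the dial.
- start_button_top (a point): Centre of the top of the start button, a round bare-metal push button 28 mm across in a black ring 44 mm across; top 82 mm above the bench (box frame -12, -75, 82 mm). It moves straight down 6 mm and springs back.
- start_button (a joint): How far the start button is pressed, in m: 0 up, 0.006 right down. About 1.5 N at the start and 5 N at the bottom.
- sanding_block: Loose sanding block 63 x 111 x 36 mm lying at the left of the box; leave alone. Origin at the centre of its underside.
- offcut: Loose timber offcut 60 x 110 x 32 mm lying at the right of the box; leave alone. Origin at the centre of its underside.
- brush: Loose flat paint brush, 42 x 205 x 14 mm, lying flat in front of the box; leave alone. Origin at the centre of its underside.

How it is judged:
By the outcome, as a careful person would: the job done as asked, in the order asked, and still so for the second after the job is handed in, with the robot touching nothing.
It also fails if it takes over 42 s, if anything falls off the work surface, if the arm or the gripper's body presses on something with over 40 N, if the wrist force passes 120 N, or if a joint passes its speed limit or range.

## Working session

There is one attempt and no reset: what is moved stays moved. The work goes in short steps, Python scripts to look and compute and a tool call to move; the robot and the scene stay as the last step left them, time stands still between calls to the robot, and variables do not carry over. Pictures are saved under pics/ and viewed, about 8 in all and at most 12, crops included, and the job is handed in when it is done.

Besides the shell and the picture viewer there is one more tool, called after ">>>" as name(argument=value, ...), one argument or row to a line, values as JSON. step_arm: Moves the arm, as the interface text tells. Its arguments: {"type":"object","properties":{"delta_pos":{"type":"array","items":{"type":"array","items":{"type":"number"}}},"roll":{"type":"array","items":{"type":"number"}},"claw":{"type":"number"}},"required":["delta_pos","roll"]}

```bash
mkdir -p pics
python3 - <<'E'
from rig import *
import cv2,numpy as np
s=read_state();print({k:np.round(v,3).tolist() for k,v in s.items()})
for c in("top","side"):
    p,d=grab_frame(c);cv2.imwrite(f"pics/{c}0.png",p[...,::-1])
    print(c,{k:np.round(v,3).tolist() for k,v in camera_params(c).items()})
    for l in("control_box","dial_centre","dial_index","start_button_top"):
        print(l,[(np.round(r["position"],4).tolist(),round(r["confidence"],2)) for r in place_of(c,l)][:3])
E
```

```text
{'clock': 0.0, 'joint_pos': [-75.293, 20.601, 86.601, -0.0, 72.908, -6.594], 'joint_vel': [-0.022, 0.003, 0.061, -0.061, 0.135, 0.067], 'tau': [-0.001, -52.762, -27.863, -0.0, 0.013, -0.0], 'eef_pos': [0.218, -0.558, 0.303], 'eef_rot': [[0.363, -0.932, -0.0], [-0.932, -0.363, 0.002], [-0.002, -0.0, -1.0]], 'ft_force': [0.675, 0.358, 0.001], 'moment': [-0.003, 0.035, 0.069], 'gripper_width': 0.085}
top {'fx': 441.399, 'fy': 441.399, 'cx': 322.354, 'cy': 206.331, 'world_from_camera': [[0.018, 0.986, -0.164, 0.355], [-1.0, 0.015, -0.015, -0.038], [-0.013, 0.164, 0.986, 0.93], [0.0, 0.0, 0.0, 1.0]]}
control_box [([0.5354, -0.0414, 0.0015], 0.91)]
dial_centre [([0.5361, 0.011, 0.0789], 0.76)]
dial_index [([0.5875, 0.0231, 0.0721], 0.56)]
start_button_top []
side {'fx': 418.133, 'fy': 418.133, 'cx': 325.893, 'cy': 199.586, 'world_from_camera': [[-0.981, 0.121, -0.15, 0.354], [-0.192, -0.552, 0.811, 0.673], [0.016, 0.825, 0.565, 0.566], [0.0, 0.0, 0.0, 1.0]]}
control_box [([0.5352, -0.0404, 0.0005], 0.87)]
dial_centre [([0.5405, 0.0096, 0.0772], 0.96)]
dial_index [([0.5858, 0.0205, 0.0743], 0.8), ([0.5417, 0.012, 0.0767], 0.47)]
start_button_top []
```

View pics/top0.png

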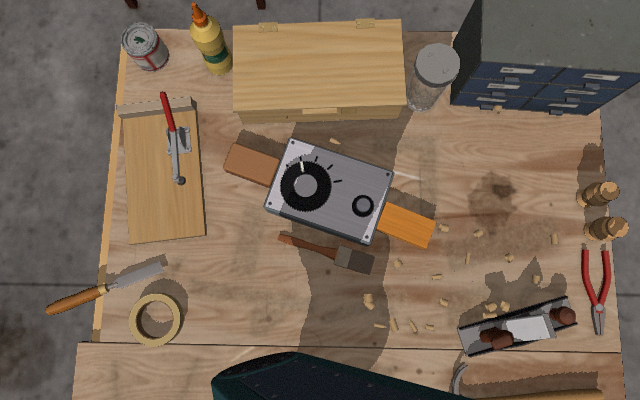

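The top view shows the box, turned clockwise, with the dial at about (305,186) and the button at about (363,206). The white line seems to point to about (302,165). Next I'll rectify the panel and zoom in.

```bash
cat > h.py <<'E'
from rig import *
import cv2,numpy as np
def proj(c,P):
    k=camera_params(c);T=np.linalg.inv(k["world_from_camera"]);q=np.atleast_2d(P)@T[:3,:3].T+T[:3,3]
    return np.c_[k["fx"]*q[:,0]/-q[:,2]+k["cx"],k["fy"]*-q[:,1]/-q[:,2]+k["cy"]]
def rect(c,img,z,x0=.42,x1=.66,y0=-.18,y1=.12,s=2500):
    # up=+x, left=+y
    W=[(x1,y1),(x1,y0),(x0,y0),(x0,y1)]
    dst=np.float32([((y1-y)*s,(x1-x)*s) for x,y in W])
    H=cv2.getPerspectiveTransform(np.float32(proj(c,[(x,y,z) for x,y in W])),dst)
    return cv2.warpPerspective(img,H,(int((y1-y0)*s),int((x1-x0)*s)),flags=cv2.INTER_CUBIC)
def back(c,u,v,z):
    k=camera_params(c);T=np.array(k["world_from_camera"]);d=T[:3,:3]@np.array([(u-k["cx"])/k["fx"],-(v-k["cy"])/k["fy"],-1]);o=T[:3,3]
    return o+d*(z-o[2])/d[2]
E
python3 - <<'E'
from h import *
p=cv2.imread("pics/top0.png")
cv2.imwrite("pics/r0.png",rect("top",p,.076))
g=np.array([back("top",363,206,.08),back("top",305,186,.076)]);print(g)
for c in("top","side"):
    grab_frame(c)
    for l in("start_button_top","start_button","speed_dial","dial_centre","dial_index"):
        for f in(find_in,place_of):
            try: print(c,f.__name__,l,[(np.round(r["position"],4).tolist(),round(r["confidence"],2)) for r in f(c,l)][:3])
            except Exception as e: print(l,e)
E
```

```text
[[ 0.49834594 -0.10423857  0.08      ]
 [ 0.53736858  0.01013935  0.076     ]]
top call start_button_top [([0.5006, -0.106, 0.0846], 0.52)]
top call start_button_top [([0.5021, -0.1057, 0.0805], 0.7)]
top call start_button [([0.5016, -0.0999, 0.0858], 0.56)]
start_button it knows: brush, control_box, dial_centre, dial_index, offcut, sanding_block, start_button_top
top call speed_dial [([0.5387, 0.0111, 0.0722], 0.6)]
speed_dial it knows: brush, control_box, dial_centre, dial_index, offcut, sanding_block, start_button_top
top call dial_centre [([0.5267, -0.0394, 0.0639], 0.2)]
top call dial_centre [([0.5376, 0.0098, 0.078], 0.66)]
top call dial_index [([0.537, 0.0077, 0.0738], 0.78)]
top call dial_index [([0.5833, 0.0216, 0.0742], 0.86)]
side call start_button_top [([0.5, -0.0969, 0.0876], 0.42)]
side call start_button_top [([0.4997, -0.1069, 0.0856], 0.49)]
side call start_button [([0.5011, -0.0965, 0.0822], 0.6)]
start_button it knows: brush, control_box, dial_centre, dial_index, offcut, sanding_block, start_button_top
side call speed_dial [([0.5387, 0.0225, 0.0769], 0.86)]
speed_dial it knows: brush, control_box, dial_centre, dial_index, offcut, sanding_block, start_button_top
side call dial_centre [([0.5253, 0.0189, 0.0629], 0.69)]
side call dial_centre [([0.5387, 0.0125, 0.0781], 0.72)]
side call dial_index [([0.5407, 0.0246, 0.0746], 0.63), ([0.4611, -0.2088, 0.0297], 0.52)]
side call dial_index [([0.5852, 0.023, 0.0767], 0.81), ([0.5933, 0.1272, 0.0001], 0.18)]
```

View pics/r0.png

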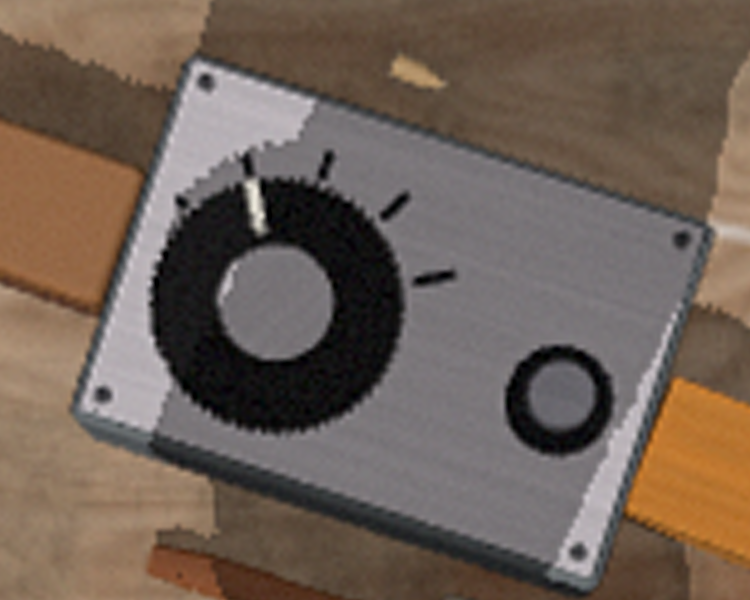

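The rectified view (2.5 px/mm) shows these positions:

| Item | Rectified pixel | World (m) |
|---|---|---|
| Dial centre | (277,304) | (0.538, 0.009) |
| Button | (560,397) | (0.501, -0.104) |
| White line tip | (250,190) | – |

The box yaw comes out at about -18°. The line sits at the second mark, so the dial needs one click clockwise. Next I'll move above the near side of the ribbed ring with the fingers shut.

>>> step_arm(
  delta_pos=[
    [-1,-1.2,0],
    [-3,-3.5,0],
    [-6,-7,0],
    [-9,-10.3,0],
    [-12,-13.7,0],
    [-15,-17,0],
    [-18,-20.5,0],
    [-21,-24,1],
    [-24,-27.3,2],
    [-27,-30.7,3],
    [-30,-34,4],
    [-33,-37.4,5],
    [-36,-40.8,6],
    [-38.5,-43.6,7],
    [-40.3,-45.6,8],
    [-41.3,-46.8,8.5],
    [-41.3,-46.8,8.5],
    [-41.3,-46.8,8.5],
  ],
  roll=[0,0,0,0,0,0,0,0,0,0,0,0,0,0,0,0,0,0],
  claw=-1,
)

```text
clock: 3.2
eef_pos: [0.5035, -0.0043, 0.2191]
eef_rot: [[0.364, -0.931, -0.001], [-0.931, -0.364, -0.0], [0.0, 0.001, -1.0]]
ft_force: [-0.3, 0.0, 0.3]
gripper_width: -0.0003
```

>>> step_arm(
  delta_pos=[
    [0,0,1],
    [0,0,3],
    [0,0,5],
    [0,0,6],
    [0,0,6.5],
    [0,0,6.5],
  ],
  roll=[0,0,0,0,0,0],
)

```text
clock: 3.8
eef_pos: [0.5036, -0.0047, 0.1535]
eef_rot: [[0.362, -0.932, -0.001], [-0.932, -0.362, 0.0], [-0.001, 0.001, -1.0]]
ft_force: [-0.1, -0.4, 0.2]
gripper_width: -0.0004
```

Run:
```python
from h import *
s=read_state();print(s["eef_pos"],s["ft_force"])
p,d=grab_frame("side");c=np.array(s["eef_pos"]);u,v=proj("side",[(.51,-.02,.08)])[0].astype(int);print(u,v)
q=p[max(v-90,0):v+70,max(u-110,0):u+110,::-1]
cv2.imwrite("pics/s1.png",cv2.resize(q,None,fx=3.5,fy=3.5,interpolation=cv2.INTER_CUBIC))
```

```text
[ 0.5035922  -0.00465864  0.15354092] [-0.09063474 -0.41916507  0.15997696]
312 198
```

View pics/s1.png

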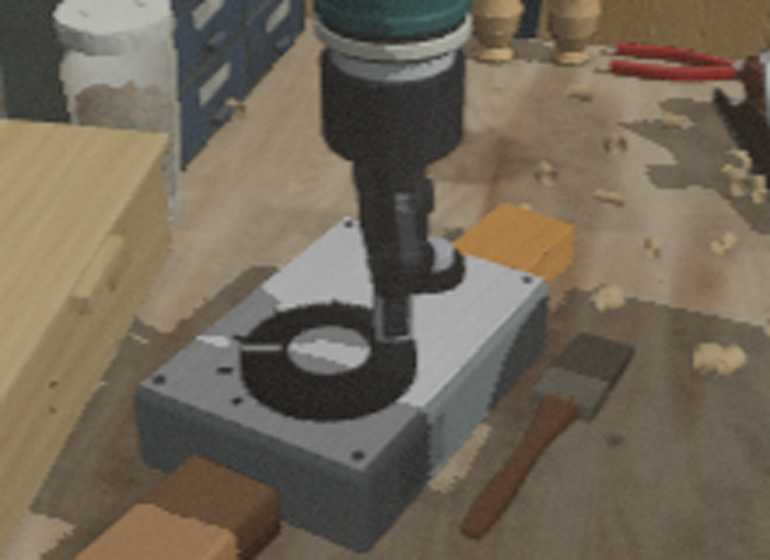

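Side view: the shut fingers are above the near part of the ribbed ring, at about (395,335). The white line runs left from the hub to (240,348). Next I'll compare that with the projected index, then press.

Run:
```python
from h import *
o=np.array([312-110,198-90]);c=np.array([.5384,.0092,.076])
for a in(42,12,-18):
    r=np.array([np.cos(np.radians(a)),np.sin(np.radians(a)),0])
    print(a,(proj("side",[c+.048*r,c+.062*r-[0,0,.016]])-o)*3.5)
print((proj("side",[c])-o)*3.5)
```

```text
42 [[251.3544634  370.64812738]
 [230.28049289 400.79780096]]
12 [[243.77615343 345.84062789]
 [221.2211171  368.1846    ]]
-18 [[258.44033245 322.2495454 ]
 [240.51024389 337.56256045]]
[[327.3178289 346.1356129]]
```

>>> step_arm(
  delta_pos=[
    [0,0,0.2],
    [0,0,0.4],
    [0,0,0.5],
    [0,0,0.5],
  ],
  roll=[0,0,0,0],
)

```text
clock: 4.25
eef_pos: [0.504, -0.0041, 0.149]
eef_rot: [[0.363, -0.932, 0.0], [-0.932, -0.363, 0.0], [-0.0, -0.0, -1.0]]
ft_force: [-0.7, -0.1, -0.1]
gripper_width: -0.0
```

The projection agrees: the line is at the second mark. I'll press down gently.

>>> step_arm(
  delta_pos=[
    [0,0,0.1],
    [0,0,0.2],
    [0,0,0.2],
    [0,0,0.2],
  ],
  roll=[0,0,0,0],
)

```text
clock: 4.65
eef_pos: [0.504, -0.0042, 0.1471]
eef_rot: [[0.363, -0.932, 0.0], [-0.932, -0.363, 0.0], [0.0, -0.0, -1.0]]
ft_force: [-1.4, 0.0, 5.3]
gripper_width: 0.0001
```

>>> step_arm(
  delta_pos=[
    [-0.18,0,0],
    [-0.37,-0.02,0],
    [-0.55,-0.04,0],
    [-0.73,-0.07,0],
    [-0.91,-0.11,0],
    [-1.09,-0.16,0],
    [-1.27,-0.22,0],
    [-1.44,-0.29,0],
    [-1.6,-0.37,0],
    [-1.77,-0.45,0],
    [-1.9,-0.53,0],
    [-1.9,-0.53,0],
    [-1.9,-0.53,0],
  ],
  roll=[0.05,0.1,0.15,0.2,0.25,0.3,0.35,0.4,0.45,0.5,0.54,0.54,0.54],
)

```text
clock: 5.95
eef_pos: [0.5019, 0.0154, 0.147]
eef_rot: [[-0.166, -0.986, -0.0], [-0.986, 0.166, 0.0], [-0.0, 0.0, -1.0]]
ft_force: [-1.4, -1.1, 4.3]
gripper_width: 0.0004
```

>>> step_arm(
  delta_pos=[
    [0,0,-0.3],
    [0,0,-1],
    [0,0,-3],
    [0,0,-5],
    [0,0,-6],
    [0,0,-6],
  ],
  roll=[0,0,0,0,0,0],
)

```text
clock: 6.55
eef_pos: [0.503, 0.0154, 0.2084]
eef_rot: [[-0.167, -0.986, 0.003], [-0.986, 0.167, -0.0], [-0.0, -0.003, -1.0]]
ft_force: [0.1, -0.4, -0.3]
gripper_width: 0.0005
```

Run:
```python
from h import *
p,d=grab_frame("side");q=p[108:268,202:422,::-1]
a=cv2.resize(q,None,fx=3.5,fy=3.5,interpolation=cv2.INTER_CUBIC)
cv2.imwrite("pics/s2.png",a)
print([(np.round(r["position"],4),round(r["confidence"],2)) for r in place_of("side","dial_index")])
```

```text
[(array([ 0.5834, -0.0051,  0.0723]), 0.77)]
```

View pics/s2.png

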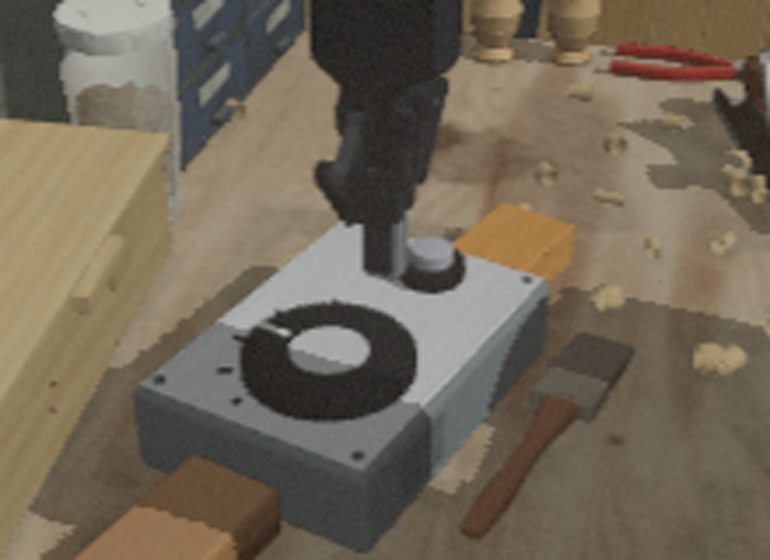

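In the side view the line tip now sits at about (260,325). The projection for the middle mark is (258,322), and the network gives -17.6° against -18° expected, so the dial is on the middle mark. Next is the button.

>>> step_arm(
  delta_pos=[
    [1,-0.15,0],
    [3,-0.45,0],
    [5.5,-0.8,0],
    [8,-1.2,0],
    [10,-1.5,0],
    [11.4,-1.7,0],
    [11.9,-1.8,0],
    [11.9,-1.8,1],
    [11.9,-1.8,2.5],
    [11.9,-1.8,4],
    [11.9,-1.8,4.7],
    [11.9,-1.8,4.7],
    [11.9,-1.8,4.7],
  ],
  roll=[0,0,0,0,0,0,0,0,0,0,0,0,0],
)

```text
clock: 7.95
eef_pos: [0.4998, -0.1044, 0.1598]
eef_rot: [[-0.167, -0.986, -0.0], [-0.986, 0.167, 0.0], [-0.0, 0.0, -1.0]]
ft_force: [0.1, 0.2, 1.1]
gripper_width: 0.0001
```

Run:
```python
from h import *
p,d=grab_frame("side");q=p[108:268,202:422,::-1]
cv2.imwrite("pics/s3.png",cv2.resize(q,None,fx=3.5,fy=3.5,interpolation=cv2.INTER_CUBIC))
```

```text
(no output)
```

View pics/s3.png

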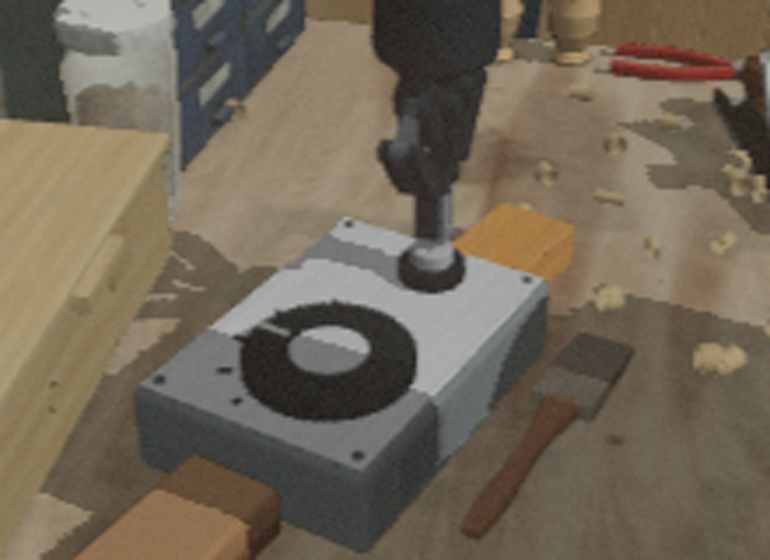

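The fingers are centred over the button at about (433,250) and the line is still on the middle mark. I'll press and watch the force.

>>> step_arm(
  delta_pos=[
    [0,0,0.3],
    [0,0,0.6],
    [0,0,0.9],
    [0,0,1.1],
    [0,0,1.1],
    [0,0,1.1],
  ],
  roll=[0,0,0,0,0,0],
)

```text
clock: 8.6
eef_pos: [0.5003, -0.105, 0.1492]
eef_rot: [[-0.168, -0.986, 0.001], [-0.986, 0.168, -0.0], [-0.0, -0.001, -1.0]]
ft_force: [0.6, 0.4, 3.8]
gripper_width: 0.0002
```

>>> step_arm(
  delta_pos=[
    [0,0,0.1],
    [0,0,0.1],
    [0,0,0.2],
    [0,0,0.2],
    [0,0,0.2],
  ],
  roll=[0,0,0,0,0],
)

```text
clock: 9.1
eef_pos: [0.5003, -0.105, 0.1484]
eef_rot: [[-0.167, -0.986, 0.002], [-0.986, 0.167, -0.0], [0.0, -0.002, -1.0]]
ft_force: [-2.2, 1.0, 18.8]
gripper_width: -0.0003
```

The force rose sharply to 18.8 N with the position stalled at the end of travel, so the button is right down. Next I'll let go and move up and away.

>>> step_arm(
  delta_pos=[
    [0,0,-0.2],
    [0,0,-1],
    [0,0,-3],
    [0,0,-6],
    [0,0,-9],
    [1,0,-12],
    [4,0,-14],
    [8,0,-14],
    [12,0,-14],
    [15,0,-14],
    [16,0,-14],
    [16,0,-14],
  ],
  roll=[0,0,0,0,0,0,0,0,0,0,0,0],
)

```text
clock: 10.3
eef_pos: [0.4723, -0.2634, 0.2865]
eef_rot: [[-0.17, -0.986, -0.001], [-0.986, 0.17, 0.001], [-0.001, 0.001, -1.0]]
ft_force: [-0.1, 0.9, -0.3]
gripper_width: -0.0001
```

Run:
```python
from h import *
p,d=grab_frame("top");cv2.imwrite("pics/r4.png",rect("top",p[...,::-1],.076))
print([(np.round(r["position"],4),round(r["confidence"],2)) for r in place_of("top","dial_index")])
```

```text
[(array([ 0.5798, -0.0087,  0.075 ]), 0.88)]
```

View pics/r4.png

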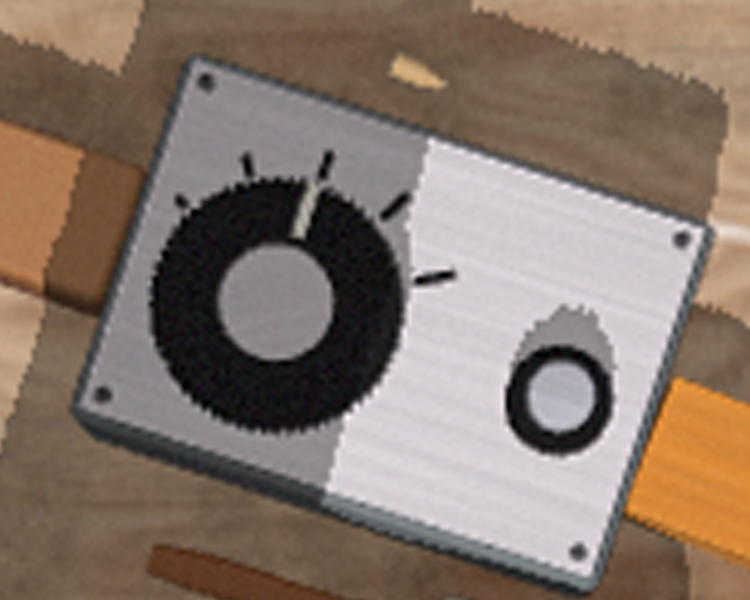

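The white line, ending at (315,185), points at the middle mark at (327,165). The button is up and the loose things haven't moved.

```bash
python3 -c "from rig import *; print(hand_in())"
```

```text
the job is handed in; nothing more can be done
None
```

The dust extractor is set to medium and started, and the job is handed in at about 10 s on the robot's clock. `hand_in()` gives no verdict.

- **Dial:** It started at the second mark. With the fingers shut and pressing at about 5 N on the ribbed ring, I dragged it about 31° clockwise and lifted off. In the picture taken before the button push, the white line was at the middle mark (network -17.6°, expected about -18°).
- **Button:** I pushed it until the movement stopped and the force rose to 18.8 N, well above the 5 N its spring gives at the bottom. Then I released it and moved the arm clear.
- **Last check:** In the final top picture the line points at the middle mark and the button looks up. The visible parts of the sanding block, offcut and brush are where they were, and the robot was touching nothing. In that picture the network put the line at about -23°, some 5° off but within its 4 mm error.

No check failed. The button's return was judged from the picture only.

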